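# Push a mould insert up the ramp into the marking nest

## Task

Take the largest of the three mould inserts and set it down flat on the landing of the aluminium marking nest, its long side along the lane, and let go. Then push it from behind up the ramp, over the lip and under the clear guard until it bears firmly on the pad of the end stop, whose setting you must find by feel (about 6 to 12 N, held for a good half second, and never 15 N), and back off so that it lies flat in its seat behind the lip. Leave the other two inserts where they are.

Things in the scene. Friction and masses are not known exactly. Their poses are not given: they have to be found in the camera images.
- nest: Marking nest: aluminium fixture 250 x 84 mm fixed to the cabinet top; its own +x (level) is the push direction, z up; origin on the lane's centre line at cabinet height, 115 mm from its open end. Along x: flat bare landing -115 to -35 mm, 56 mm wide steel ramp -35 to +28 mm (12.5 degrees), lip at +30 mm, seat, stop pad somewhere at +88.5 to +104.5 mm.
- nest_landing (a point): Point on the flat landing where the insert's underside centre goes: nest x=-73 mm on the lane's centre line, landing top 6 mm above the cabinet. Axes as the nest. Beyond the landing, cheeks flank the ramp, flared at its foot and from nest x=-15 mm on 44 mm apart; they stand 8 mm above the ramp and lip.
- nest_lip (a point): Top edge of the lip at the ramp's upper end, on the lane's centre line: nest x=+30 mm, 20 mm above the cabinet. Axes as the nest. Behind it the seat floor lies 3 mm lower.
- nest_seat (a point): Where the large insert's centre lies if seated with the stop pad set full out: nest x=+60.5 mm, 29 mm above the cabinet (seat floor 17 mm). By the pad's setting it may rest up to 17 mm farther along +x. A clear guard 84 mm wide covers nest x=+62 to +112 mm, underside 58, top 61 mm above the cabinet, corner nuts to 65 mm. Axes as the nest.
- end_stop: End stop: aluminium housing at the lane's far end, front face at nest x=+122 mm, origin on that face at seat-floor height; axes as the nest. Out of it stands a black pad 30 mm wide, 2 to 13 mm above the seat floor, clamped at a setting that differs each time and is not measured: face at nest x=+88.5 to +104.5 mm. The pad yields against a buffer, 10 N per mm, and is spoilt by 15 N.
- large_insert_centre (a point): Centre of the largest mould insert, a loose steel-grey block 40 x 56 x 24 mm (x, y, z; a 2 mm boss on top, not for gripping), 12 mm above its underside; its long side is its own y. It weighs 0.10 to 0.20 kg.
- large_insert: The same insert; origin at the centre of its underside.
- medium_insert_centre (a point): Centre of the medium mould insert, 34 x 46 x 22 mm, loose, a bystander; 11 mm above its underside.
- small_insert_centre (a point): Centre of the small mould insert, 32 x 38 x 18 mm, loose, a bystander; 9 mm above its underside.

How it is judged (in metres and radians):
On the way, in this order (a step that is already met when the one before it is completed fails the run):
1. the large insert lies flat on the landing, its long side along the lane (within 0.25 rad, centre within 12 mm of the centre line), and is let go (x of large_insert_centre in the frame of nest between -0.098 and -0.05 m and y of large_insert_centre in the frame of nest between -0.012 and 0.012 m and z of large_insert_centre in the frame of nest between 0.014 and 0.021 m and angle between the y axis of large_insert and the x axis of nest, either way round below 0.25 rad and angle between large_insert_centre's own z axis and vertical below 0.06 rad and contact force between the fingers and large_insert below 0.05 N and linear speed of large_insert below 0.02 m/s), for 0.2 s.
2. the insert is on its way up the ramp, resting on it and tilted with it (x of large_insert_centre in the frame of nest between -0.045 and 0.03 m and angle between large_insert_centre's own z axis and vertical between 0.1 and 0.4 rad and contact force between large_insert and nest above 0.3 N), for 0.2 s.
3. past the lip, the insert bears on the end stop with at least 5 N for 0.3 s (x of large_insert_centre in the frame of nest above 0.055 m and contact force between large_insert and end_stop above 5 N), for 0.3 s.
At the end, for the whole second after the job is handed in: The large insert lies at rest and level (within 0.03 rad) on the seat floor between the lip and the end stop: its centre between 4 mm before and 19.5 mm beyond the seat point along the lane, within 4 mm of it across the lane and within 1.5 mm in height, its long side along the lane within 0.12 rad (x of large_insert_centre in the frame of nest_seat between -0.004 and 0.0195 m and y of large_insert_centre in the frame of nest_seat between -0.004 and 0.004 m and z of large_insert_centre in the frame of nest_seat between -0.0015 and 0.0012 m and angle between large_insert_centre's own z axis and vertical below 0.03 rad and angle between the y axis of large_insert and the x axis of nest, either way round below 0.12 rad and linear speed of large_insert below 0.01 m/s); the robot touches nothing.
It fails at once if 15 N or more on the end stop (contact force between large_insert and end_stop above 15 N).
It fails at once if 15 N or more of the robot on the end stop (contact force between the arm and end_stop above 15 N).
It fails at once if the medium insert is moved by more than 15 mm (distance of medium_insert_centre from where it was at the start of the episode above 0.015 m).
It fails at once if the small insert is moved by more than 15 mm (distance of small_insert_centre from where it was at the start of the episode above 0.015 m).
It also fails if it takes over 66 s, if anything falls off the work surface, if the arm or the gripper's body presses on something with over 40 N, if the wrist force passes 120 N, or if a joint passes its speed limit or range.

## Robot

A 7-joint arm with a two-finger parallel gripper is mounted at the origin on a cart in front of the work surface, level with it; the furniture and walls round the work are solid. World frame = base frame: x ahead of the robot, y to its left, z up, the work surface at z = 0. Lengths are in mm, angles in rad, forces in N, time in s.
With the tool pointing down it reaches from about 350 to 900 mm from the base axis. Payload 8.1 kg.
Tool frame: the origin (TCP) lies on the centre line of the jaws, within the pads' length; the fingertips stand 17 mm ahead of it and the grasp point (between the pads) lies 2 mm behind it (robot.tcp_to_tips is the distance from the TCP to the fingertips, in mm); z points along the fingers, y is the line along which they close (so a half turn about z gives the same grasp; the last joint's range is limited). The gripper opens to 92 mm and grips with 3 to 60 N. Pads are 19 mm wide; open, the fingers measure 130 mm over their backs; the gripper's body (75 mm by 190 mm) begins 47 mm behind the grasp point.
Start: joints at [1.204, 0.434, 0.025, 1.573, -0.012, 1.134, -0.075], TCP at [162.945, -603.398, 243.742] pointing down, gripper open.
Joint ranges: [-2.62, 2.62], [-0.44, 2.09], [-1.27, 1.32], [0.08, 2.57], [-1.32, 4.46], [0.12, 2], [-2.74, 2.74]. Speed limits (rad/s): [2.22, 2.22, 3.01, 3.01, 3.14, 3.14, 3.14].

## Interface

Orientations are given as a unit quaternion [w, x, y, z].
In Python, from station import robot, viewer, workorder, spotter gives the robot as it stands. Calls block until the motion is done:
- robot.move_pose(position, orientation): joint-space move of the TCP to a pose.
- robot.move_straight(position, ori=None, max_speed=150): straight line of the TCP; ori=None keeps the orientation; max_speed is the mean speed in mm/s.
- robot.move_j(angles): joint-space move.
- robot.gripper_to(opening, newtons=None): finger opening in mm; newtons is the grip in N (None keeps the last); returns when the fingers have stopped.
- robot.dwell(seconds).
- robot.inverse_kinematics(position, orientation): joint angles nearest the present ones, or None.
- robot.get_state(): the state.
- viewer.read_camera(name): name is "side" or "top"; returns the picture (480x640x3 uint8, red, green, blue); there is no depth.
- viewer.camera_params(name): a dict with "K" (3x3 intrinsics, pixels), "rvec" (rotation vector, rad) and "tvec" (3), from world to camera coordinates, as OpenCV has them. Camera axes: x right, y down, z forward; pixel columns grow to the right and rows downward; lengths in mm; the calibration is good to about 2 mm. A picture is of the moment at which its call begins. camera_params takes no time and is no camera call.
A pose or a line that the arm cannot do raises robot.PlanningError and nothing moves.
- workorder.hand_in(): hands the job in; it is judged then, once.
Trained networks look in the newest picture that a camera, given by its name, has taken for a name from the list of things; names that differ only in an ending like _2 or _b are one class to them, and where a whole thing is asked for, a point or a joint stands for the part that bears it (a point fixed in the world has none). Each returns a list of dicts, best first, with "confidence" (0 to 1); they miss things now and then, are a little off and sometimes report something else, mostly with a low value. They report only what shows in the picture. A call takes as long as a camera call.
- spotter.boxes_of(target, camera): "centre" ([column, row] in pixels, amid what is visible of it).
- spotter.tip_of(target, camera): "centre" ([column, row] in pixels: a listed point, or the origin of a listed thing).
The state is a dict: "clock": time; "q": joint angles; "qd": joint speeds; "joint_torque": joint torques, N m; "ee_pos": TCP position; "tool_rot": TCP orientation; "contact_force": force on the tool from outside, world axes, zero at the start; "torque": the same for the moment, N m; "finger_gap": finger opening in mm; "finger_force": force on a finger pad.
Only numpy, scipy, OpenCV 4.12 (cv2) and the standard library are available. Lean on these libraries where they do the work, as an engineer would, in place of code of your own. Each camera call takes 0.05 s, during which the arm holds its last target. There are 200 camera calls.

## Working session

There is one attempt and no reset: what is moved stays moved. The work goes in short steps, each a Python script; the robot and the scene stay as the last script left them, time stands still between calls to the robot, and variables do not carry over. Pictures are saved under pics/ and viewed, at most 10 in all, crops included, and the job is handed in when it is done.

```bash
ls; mkdir -p pics; python3 - <<'E'
from station import robot, viewer, workorder, spotter
import cv2,numpy as np
for c in ("side","top"):
    im=viewer.read_camera(c); cv2.imwrite(f"pics/{c}0.png",im[:,:,::-1])
    p=viewer.camera_params(c); R=cv2.Rodrigues(np.array(p["rvec"]))[0]
    print(c,np.round(p["K"],1).tolist(),np.round(-R.T@np.array(p["tvec"]).ravel()),np.round(R[2],2))
    for t in ["nest","nest_landing","nest_lip","nest_seat","end_stop","large_insert_centre","large_insert","medium_insert_centre","small_insert_centre"]:
        print(t,[(np.round(d["centre"],1).tolist(),round(d["confidence"],2)) for d in spotter.tip_of(t,c)][:3])
s=robot.get_state();print({k:np.round(v,3).tolist() for k,v in s.items()})
E
```

```text
pics
side [[502.7, 0.0, 317.8], [0.0, 502.7, 239.2], [0.0, 0.0, 1.0]] [ 45. 559. 762.] [ 0.43 -0.6  -0.68]
nest [([281.4, 280.5], 0.97)]
nest_landing []
nest_lip [([270.2, 282.0], 0.62)]
nest_seat [([258.6, 285.8], 0.96)]
end_stop [([232.2, 307.0], 0.64)]
large_insert_centre [([382.1, 197.6], 0.61), ([392.5, 233.0], 0.57)]
large_insert [([380.6, 199.0], 0.78)]
medium_insert_centre [([392.8, 233.3], 0.8)]
small_insert_centre [([328.5, 206.5], 0.81)]
top [[489.0, 0.0, 327.7], [0.0, 489.0, 240.2], [0.0, 0.0, 1.0]] [438. -81. 917.] [ 0.06  0.02 -1.  ]
nest [([283.0, 231.0], 0.63)]
nest_landing []
nest_lip [([268.2, 228.8], 0.74)]
nest_seat [([250.1, 222.2], 0.96)]
end_stop [([215.1, 213.1], 0.56)]
large_insert_centre [([466.0, 253.8], 0.95)]
large_insert [([463.9, 249.3], 0.57)]
medium_insert_centre [([413.6, 294.0], 0.94), ([461.5, 246.4], 0.68)]
small_insert_centre [([414.4, 204.1], 0.65)]
{'clock': 1.0, 'q': [1.204, 0.434, 0.025, 1.573, -0.012, 1.134, -0.075], 'qd': [-0.001, 0.0, -0.003, -0.001, 0.001, -0.001, 0.001], 'joint_torque': [-0.0, -66.768, 0.984, -31.481, -0.061, 0.032, -0.0], 'ee_pos': [162.95, -603.407, 243.748], 'tool_rot': [0.0, 0.991, 0.131, 0.0], 'contact_force': [-0.902, 0.463, -0.448], 'torque': [-0.007, 0.043, -0.042], 'finger_force': 0.0, 'finger_gap': 91.666}
```

View pics/side0.png

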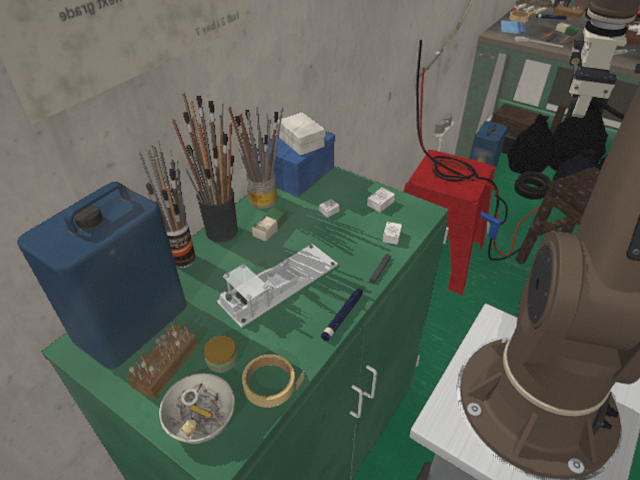

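View pics/top0.png

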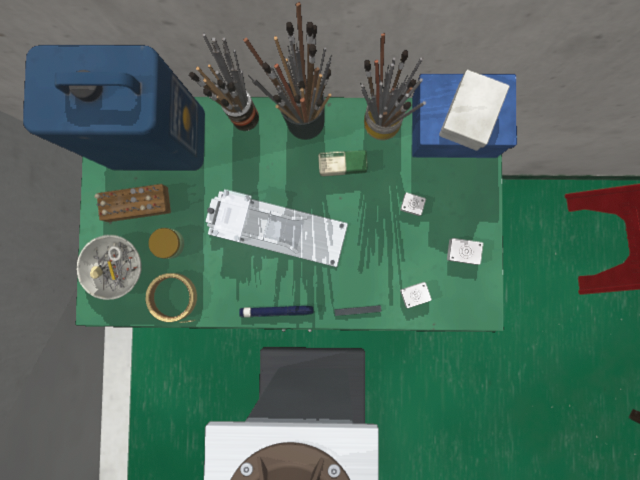

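The top view shows the nest with its open end at about (342,245) and its stop at about (215,213). The large insert is at (465,251), the medium at (416,295) and the small at (412,204). Next I fit the poses and check them with an overlay.

```bash
cat > h.py <<'E'
from station import robot, viewer, workorder, spotter
import cv2,numpy as np
from scipy.optimize import least_squares
from scipy.spatial.transform import Rotation as Ro
def proj(c,P):
    p=viewer.camera_params(c)
    return cv2.projectPoints(np.float64(P).reshape(-1,1,3),np.array(p["rvec"]),np.array(p["tvec"]),np.array(p["K"]),None)[0].reshape(-1,2)
def back(c,uv,z):
    p=viewer.camera_params(c);R=cv2.Rodrigues(np.array(p["rvec"]))[0];o=-R.T@np.array(p["tvec"]).ravel()
    d=R.T@np.linalg.inv(p["K"])@np.array([uv[0],uv[1],1.]);return o+d*(z-o[2])/d[2]
def T(pose,P):
    x,y,a=pose;P=np.atleast_2d(np.float64(P));c,s=np.cos(a),np.sin(a)
    return np.c_[x+c*P[:,0]-s*P[:,1],y+s*P[:,0]+c*P[:,1],P[:,2]]
NP={"nest":(0,0,0),"nest_landing":(-73,0,6),"nest_lip":(30,0,20),"nest_seat":(60.5,0,29),"end_stop":(122,0,17)}
def quat(yaw,tilt=0): # tool down, tool x at yaw (world)
    r=Ro.from_euler("z",yaw)*Ro.from_euler("x",np.pi);q=r.as_quat();return [q[3],q[0],q[1],q[2]]
E
cat > fit.py <<'E'
from h import *
obs=[]
for c in ("side","top"):
    im=viewer.read_camera(c)
    for n in NP:
        d=spotter.tip_of(n,c)
        if d and d[0]["confidence"]>.5: obs.append((c,n,np.array(d[0]["centre"])))
f=lambda v:np.concatenate([(proj(c,T(v,[NP[n]]))[0]-uv) for c,n,uv in obs])
r=least_squares(f,[470,0,1.3],loss="soft_l1");print(r.x.round(3).tolist(),r.fun.round(1).tolist())
v=r.x
def pair(n,m,z):
    a=[];
    for c in ("side","top"):
        d=spotter.tip_of(n,c); a.append([(back(c,k["centre"],z)[:2].round(1).tolist(),round(k["confidence"],2)) for k in d[:2]])
    print(n,a)
pair("large_insert_centre",0,12);pair("large_insert",0,0);pair("medium_insert_centre",0,11);pair("small_insert_centre",0,9)
out=[]
for c,(x0,y0,x1,y1) in {"top":(195,180,355,280),"side":(205,235,350,335)}.items():
    im=viewer.read_camera(c)[:,:,::-1].copy();k=5
    big=cv2.resize(im[y0:y1,x0:x1],None,fx=k,fy=k,interpolation=cv2.INTER_CUBIC)
    dr=lambda P,col,cl=True:cv2.polylines(big,[np.int32((proj(c,T(v,P))-[x0,y0]+.5)*k)],cl,col,1)
    dr([(-115,-42,6),(-115,42,6),(-35,42,6),(-35,-42,6)],(0,0,255))
    dr([(62,-42,61),(62,42,61),(112,42,61),(112,-42,61)],(255,0,0))
    dr([(30,-22,20),(30,22,20)],(0,160,0),False); dr([(-115,0,6),(-35,0,6),(30,0,20)],(0,160,0),False)
    cv2.imwrite(f"pics/ov_{c}.png",big)
im=viewer.read_camera("top")[:,:,::-1];a=cv2.resize(im[185:310,395:490],None,fx=4.5,fy=4.5,interpolation=cv2.INTER_CUBIC);cv2.imwrite("pics/ins.png",a)
E
python3 fit.py
```

```text
[511.907, 22.523, 1.319] [1.3, -1.1, -1.8, -1.4, 0.2, 2.6, -3.7, -0.4, 1.9, -1.0, 0.5, 2.0, -3.7, 0.3, -1.7, -2.3, 0.4, 0.4]
large_insert_centre [[([475.9, -321.7], 0.8), ([476.6, -312.2], 0.26)], [([475.5, -318.1], 0.93)]]
large_insert [[([476.4, -312.8], 0.75)], [([478.9, -312.5], 0.58)]]
medium_insert_centre [[([396.0, -224.0], 0.54)], [([396.2, -225.0], 0.85)]]
small_insert_centre [[([556.6, -212.6], 0.64)], [([563.3, -224.7], 0.56)]]
```

View pics/ov_top.png

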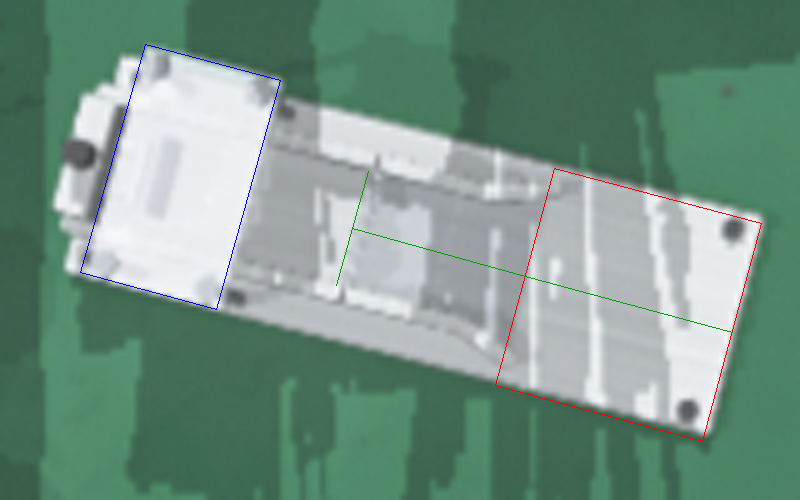

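View pics/ins.png

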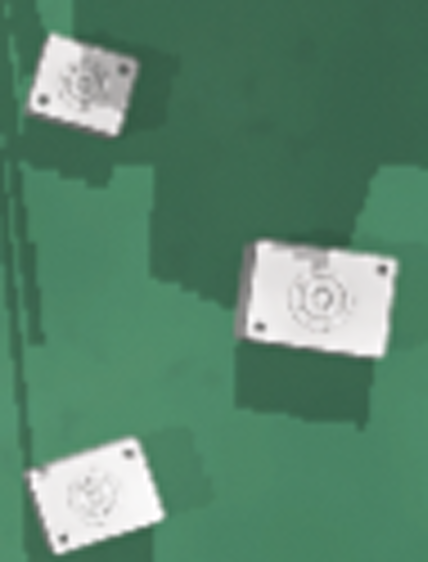

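The overlay fits the nest well: the landing corners are at crop (762,222)/(703,440), matching the outline. The insert's top corners in the crop are about (257,240), (398,260), (385,357) and (248,338). Next I pick it.

```bash
cat > pick.py <<'E'
from h import *
cr=np.array([(257,240),(398,260),(385,357),(248,338)]);px=(cr+.5)/4.5-.5+[395,185]
W=np.array([back("top",p,24)[:2] for p in px]);c=W.mean(0)
d=(W[0]-W[1])+(W[3]-W[2]);yaw=np.arctan2(d[1],d[0])
print(W.round(1).tolist(),c,yaw,np.linalg.norm(W[0]-W[1]),np.linalg.norm(W[1]-W[2]))
for y in (yaw,yaw-np.pi):
    print(y,[None if (q:=robot.inverse_kinematics([*c,z],quat(y))) is None else np.round(q,2).tolist() for z in (120,20)])
for y in (1.319,1.319-np.pi):
    for X in (-135,-73,40):
        q=robot.inverse_kinematics([*T([511.9,22.5,1.319],[(X,0,0)])[0][:2],40],quat(y)); print(y,X,None if q is None else np.round(q,2).tolist())
E
python3 pick.py
```

```text
[[498.9, -290.3], [491.3, -347.0], [452.1, -341.4], [459.2, -286.5]] [ 475.36469146 -316.28716291] 1.4404812957499655 57.175685152311196 39.598830845957465
1.4404812957499655 [[0.74, 0.51, -0.34, 1.83, 0.22, 0.85, 0.16], [0.7, 0.64, -0.29, 1.9, 0.29, 0.64, 0.1]]
-1.7011113578398276 [[0.27, 0.49, 0.32, 1.87, -0.2, 0.82, -2.58], [0.27, 0.64, 0.31, 1.93, -0.32, 0.62, -2.48]]
1.319 -135 [0.45, 0.55, -0.45, 2.07, 0.4, 0.61, -0.53]
1.319 -73 [0.33, 0.55, -0.46, 2.06, 0.41, 0.62, -0.66]
1.319 40 [0.18, 0.61, -0.55, 1.98, 0.49, 0.68, -0.93]
-1.8225926535897932 -135 [-0.62, 0.82, 1.14, 2.16, -1.03, 0.89, -2.23]
-1.8225926535897932 -73 [0.73, 0.78, -1.07, 2.03, 0.91, 0.91, 2.04]
-1.8225926535897932 40 [0.5, 0.82, -1.07, 1.96, 0.91, 0.95, 1.85]
```

```bash
python3 - <<'E'
from h import *
N=[511.9,22.5,1.319];c=[475.4,-316.3]
robot.move_pose([*c,150],quat(1.44))
robot.move_straight([*c,20],max_speed=120)
g=robot.gripper_to(30,20);s=robot.get_state();print(s["clock"],s["finger_gap"],s["finger_force"],s["ee_pos"])
robot.move_straight([*c,110])
print(robot.get_state()["finger_gap"])
l=T(N,[(-73,0,0)])[0][:2]
robot.move_pose([*l,110],quat(1.319))
im=viewer.read_camera("top");cv2.imwrite("pics/carry.png",cv2.resize(im[150:350,250:450],None,fx=3,fy=3)[:,:,::-1])
robot.move_straight([*l,40],max_speed=120)
robot.move_straight([*l,26.7],max_speed=30)
s=robot.get_state();print(s["clock"],s["ee_pos"],s["contact_force"])
robot.gripper_to(56);robot.dwell(.2)
robot.move_straight([*l,110])
b=T(N,[(-130,0,0)])[0][:2]
robot.move_straight([*b,110]);robot.gripper_to(0,20)
print(robot.get_state()["finger_gap"],robot.get_state()["clock"])
for cam in("top","side"):
    viewer.read_camera(cam)
    print(cam,[(back(cam,k["centre"],18).round(1).tolist(),k["confidence"]) for k in spotter.tip_of("large_insert_centre",cam)[:2]])
print("want",l)
im=viewer.read_camera("side");cv2.imwrite("pics/placed.png",cv2.resize(im[205:345,200:400],None,fx=4,fy=4)[:,:,::-1])
E
```

```text
5.8417 39.48523539435698 19.995827078819275 [ 475.39686696 -316.29677302   19.98470602]
39.68420942344043
9.0083 [493.62343145 -48.13322004  26.59167261] [ 0.27735889  0.3341403  -1.69705748]
0.6449853747915973 11.9583
top []
side [([500.6, -57.6, 18.0], 0.79)]
want [493.7124849  -48.19805015]
```

View pics/placed.png

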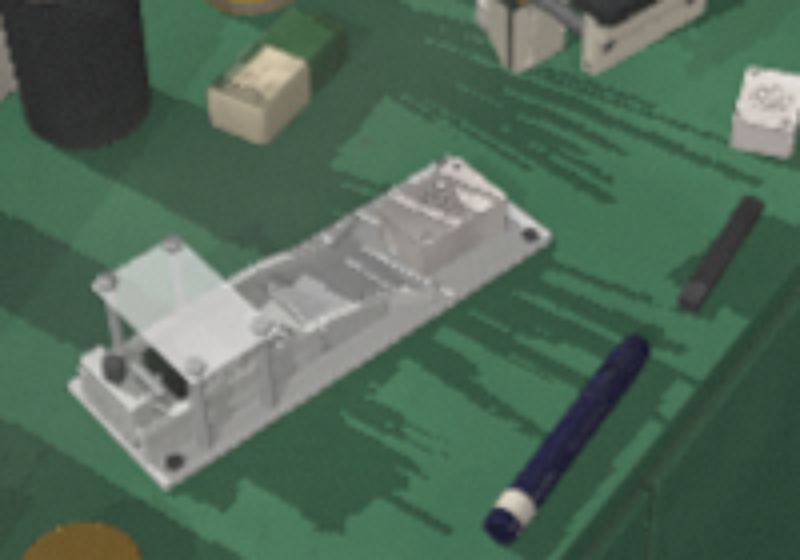

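The insert lies flat on the landing, with its top face around crop (440,205). I'll check its offset with an overlay.

```bash
python3 - <<'E'
from h import *
N=[511.9,22.5,1.319]
def ov(c,x0,y0,x1,y1,k):
    im=viewer.read_camera(c)[:,:,::-1].copy()
    big=cv2.resize(im[y0:y1,x0:x1],None,fx=k,fy=k,interpolation=cv2.INTER_CUBIC)
    dr=lambda P,col:cv2.polylines(big,[np.int32((proj(c,T(N,P))-[x0,y0]+.5)*k)],True,col,1)
    dr([(-115,-42,6),(-115,42,6),(-35,42,6),(-35,-42,6)],(0,0,255))
    dr([(-101,-20,30),(-101,20,30),(-45,20,30),(-45,-20,30)],(255,0,0))
    return big
a=ov("side",265,235,345,315,5);b=ov("top",275,200,355,280,5)
cv2.imwrite("pics/ov2.png",np.hstack([a,b]))
E
```

```text
(no output)
```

View pics/ov2.png

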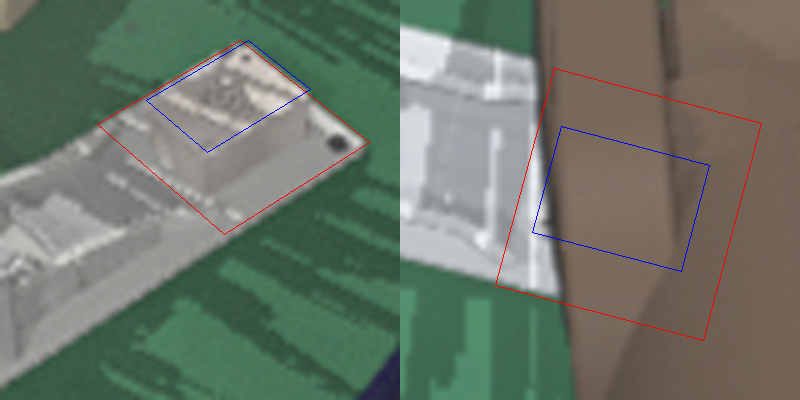

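```bash
cat > push.py <<'E'
from h import *
N=[511.9,22.5,1.319];u=np.array([np.cos(N[2]),np.sin(N[2])])
def go(r,tip,sp): robot.move_straight([*T(N,[(r-9.5,0,0)])[0][:2],tip+17],max_speed=sp)
def F():
    f=np.array(robot.get_state()["contact_force"]);return np.array([-f[:2]@u, f[0]*-u[1]+f[1]*u[0], f[2]])
E
python3 - <<'E'
from push import *
go(-118,60,120);go(-118,12,80);robot.dwell(.2)
f0=F();np.save("f0.npy",f0);print("f0",f0.round(2))
for r in list(range(-108,-34,12))+[-35]: go(r,12,40);print(r,(F()-f0).round(2))
for r in list(range(-27,26,8))+[26]: go(r,12+(r+35)*13.2/65,40);print(r,(F()-f0).round(2),robot.get_state()["clock"])
viewer.read_camera("side");im=viewer.read_camera("side");cv2.imwrite("pics/up.png",cv2.resize(im[205:345,200:400],None,fx=4,fy=4)[:,:,::-1])
E
```

```text
f0 [-0.21  0.37 -0.39]
-108 [ 0.19 -0.3   0.37]
-96 [ 1.05 -0.32  0.83]
-84 [-0.4   0.32  1.49]
-72 [ 1.15 -1.57  0.09]
-60 [1.2  0.06 0.33]
-48 [ 0.02 -0.71  1.42]
-36 [ 2.12 -1.13  1.73]
-35 [ 4.85 -1.16  3.28]
-27 [0.66 0.45 0.77] 17.3833
-19 [ 0.44 -0.18 -0.31] 17.7333
-11 [-0.1  -0.28  0.46] 18.0833
-3 [ 0.19 -0.32  0.69] 18.4333
5 [ 0.48 -0.59  0.86] 18.7833
13 [ 0.52 -0.9   1.16] 19.1333
21 [-0.22 -0.12  0.32] 19.4833
26 [ 0.39 -1.55  1.16] 19.7583
```

View pics/up.png

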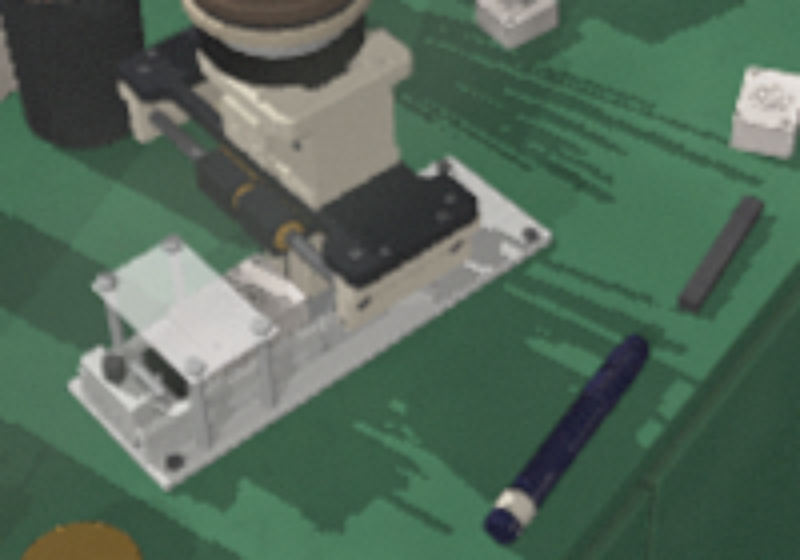

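The insert has gone up between the cheeks and its front is under the guard, at about crop (265,280). Next I feel for the pad.

```bash
python3 - <<'E'
from push import *
f0=np.load("f0.npy")
def avg(n=6):
    a=[]
    for _ in range(n): robot.dwell(.02);a.append(F()-f0)
    return np.mean(a,0),np.std(np.array(a)[:,0])
r=26.;log=[]
while r<52:
    m,sd=avg(6);log.append((round(r,2),*m.round(1),round(sd,1)))
    if m[0]>7.5: break
    r+= .1 if m[0]>4.5 else .2 if m[0]>2.5 else .4
    go(r,25.2,8)
H=[]
if m[0]>7.5:
    for _ in range(14): robot.dwell(.05);H.append(round((F()-f0)[0],1))
print(*log,sep="\n");print(H,robot.get_state()["clock"])
E
```

```text
(26.0, np.float64(0.4), np.float64(-0.2), np.float64(0.3), np.float64(0.6))
(26.4, np.float64(0.4), np.float64(-0.5), np.float64(0.3), np.float64(0.4))
(26.8, np.float64(-0.0), np.float64(0.2), np.float64(0.4), np.float64(0.5))
(27.2, np.float64(0.7), np.float64(-0.4), np.float64(0.2), np.float64(0.5))
(27.6, np.float64(1.2), np.float64(-0.1), np.float64(0.4), np.float64(0.5))
(28.0, np.float64(0.6), np.float64(-0.3), np.float64(0.1), np.float64(0.4))
(28.4, np.float64(0.4), np.float64(-0.4), np.float64(0.3), np.float64(0.4))
(28.8, np.float64(0.9), np.float64(-0.2), np.float64(0.4), np.float64(0.4))
(29.2, np.float64(1.7), np.float64(-0.3), np.float64(1.2), np.float64(0.4))
(29.6, np.float64(1.0), np.float64(-0.4), np.float64(0.9), np.float64(0.9))
(30.0, np.float64(1.2), np.float64(-0.4), np.float64(0.7), np.float64(0.5))
(30.4, np.float64(0.9), np.float64(-0.1), np.float64(0.9), np.float64(0.4))
(30.8, np.float64(0.7), np.float64(-0.4), np.float64(0.5), np.float64(0.9))
(31.2, np.float64(1.0), np.float64(-0.3), np.float64(0.5), np.float64(0.5))
(31.6, np.float64(0.8), np.float64(-
[... 2247 characters left out ...]
42.5, np.float64(6.0), np.float64(-0.5), np.float64(3.3), np.float64(0.3))
(42.6, np.float64(6.3), np.float64(-0.3), np.float64(3.8), np.float64(0.7))
(42.7, np.float64(6.6), np.float64(-0.8), np.float64(3.6), np.float64(0.3))
(42.8, np.float64(7.4), np.float64(-0.4), np.float64(3.9), np.float64(0.4))
(42.9, np.float64(7.2), np.float64(-0.6), np.float64(4.1), np.float64(0.3))
(43.0, np.float64(7.7), np.float64(-0.6), np.float64(4.4), np.float64(0.3))
[np.float64(7.3), np.float64(7.4), np.float64(7.0), np.float64(7.3), np.float64(7.1), np.float64(6.0), np.float64(7.4), np.float64(8.3), np.float64(6.8), np.float64(7.4), np.float64(7.3), np.float64(7.3), np.float64(7.2), np.float64(7.1)] 37.825
```

The pad was found at about nest x = +98.3 mm. I press a little harder so that friction cannot hide a shortfall, hold, then back off.

```bash
python3 - <<'E'
from push import *
f0=np.load("f0.npy")
def avg(n=6):
    a=[]
    for _ in range(n): robot.dwell(.02);a.append(F()-f0)
    return np.mean(a,0)
r=43.0;m=avg()
while m[0]<10 and r<45: r+=.1;go(r,25.2,8);m=avg()
print(r,m.round(1));H=[]
for _ in range(14): robot.dwell(.06);H.append(float((F()-f0)[0].round(1)))
print(H)
go(r-1.5,25.2,8);go(r-11,25.2,20);print((F()-f0).round(2))
robot.move_straight([*T(N,[(r-20.5,0,0)])[0][:2],130]);b=T(N,[(-170,0,0)])[0][:2]
robot.move_straight([*b,130]);robot.dwell(.3);print(robot.get_state()["clock"])
out=[]
for c,(x0,y0) in {"side":(205,235),"top":(200,180)}.items():
    k=5;im=viewer.read_camera(c)[:,:,::-1]
    big=cv2.resize(im[y0:y0+80,x0:x0+80],None,fx=k,fy=k,interpolation=cv2.INTER_CUBIC)
    cv2.polylines(big,[np.int32((proj(c,T(N,[(r-1,-20,41),(r-1,20,41),(r+55,20,41),(r+55,-20,41)]))-[x0,y0]+.5)*k)],True,(255,0,0),1);out.append(big)
cv2.imwrite("pics/fin.png",np.hstack(out))
E
```

```text
44.000000000000014 [10.1 -0.6  5.9]
[9.0, 10.2, 9.8, 9.6, 10.7, 9.1, 10.1, 9.9, 9.4, 10.8, 10.2, 10.4, 8.6, 9.8]
[ 0.14 -0.52  0.32]
45.6833
```

View pics/fin.png

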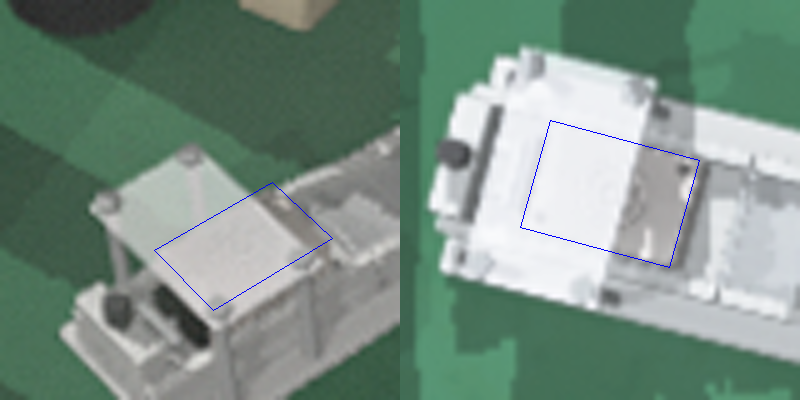

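The insert is seated under the guard, and its outline at crop (700,160)-(670,267) fits the prediction. The upward finger force (5.9 N) suggests floor friction may have taken part of the 10 N. There is time, so I'll press once more, lower and slightly harder.

```bash
python3 - <<'E'
from push import *
f0=np.load("f0.npy")
def ex(): s=robot.get_state();return (np.array(s["ee_pos"][:2])-N[:2])@u+9.5, s["ee_pos"][2]-17
def avg(n=4):
    a=[]
    for _ in range(n): robot.dwell(.02);a.append(F()-f0)
    return np.mean(a,0)
go(33,70,250);go(35,23,100);go(40.5,23,25)
r=40.5;m=avg();log=[]
while m[0]<11.3 and r<46:
    r+=.6 if m[0]<3 and r<41.5 else .3 if m[0]<8.5 else .12
    go(r,23,12);m=avg();log.append([round(float(v),1) for v in (r,*ex(),*m)])
    if robot.get_state()["clock"]>57: break
H=[]
for _ in range(11): robot.dwell(.05);H.append(float((F()-f0)[0].round(1)))
go(r-1.5,23,10);go(r-8,23,30);robot.move_straight([*T(N,[(25,0,0)])[0][:2],120],max_speed=250)
robot.dwell(.1)
print(log,H,robot.get_state()["clock"])
viewer.read_camera("side");print(robot.get_state()["clock"])
E
```

```text
[[41.1, 41.1, 23.0, -0.0, -0.6, 0.3], [41.7, 41.4, 23.0, 1.6, -0.7, 1.0], [42.0, 41.5, 23.0, 3.9, -0.3, 1.7], [42.3, 41.7, 22.9, 5.1, -0.1, 2.8], [42.6, 41.8, 23.0, 5.9, -0.7, 3.2], [42.9, 41.9, 23.0, 6.6, 0.0, 3.3], [43.2, 41.9, 23.0, 7.0, -0.7, 3.7], [43.5, 42.0, 23.0, 7.5, -0.1, 4.4], [43.8, 42.0, 22.9, 8.9, -0.0, 4.7], [43.9, 42.1, 22.9, 9.1, -0.4, 5.0], [44.0, 42.0, 23.0, 9.6, -0.3, 5.0], [44.2, 42.0, 23.0, 9.7, -0.2, 5.5], [44.3, 42.1, 23.0, 10.0, 0.1, 6.0], [44.4, 42.1, 23.0, 10.2, -0.2, 5.8], [44.5, 42.1, 23.0, 10.6, -0.2, 5.8], [44.6, 42.2, 23.0, 10.9, 0.0, 6.3], [44.8, 42.2, 23.0, 11.1, -0.5, 6.4], [44.9, 42.2, 22.9, 11.1, -0.3, 6.9], [45.0, 42.3, 23.0, 12.0, -0.3, 7.1]] [11.6, 11.9, 12.0, 11.2, 12.4, 12.4, 11.6, 11.3, 12.6, 10.9, 11.2] 55.575
55.625
```

Measured yield is about 0.9 mm, so the pad saw about 9 N. The arm is clear.

```bash
python3 -c "
from station import workorder;print(workorder.hand_in())"
```

```text
the job is handed in; nothing more can be done
None
```

The large insert was set on the landing and pushed up over the lip onto the stop pad, found at about nest x = +98 mm. It was held there at about 9 N (peak tool reading 12.6 N), the arm was backed clear, and the job was handed in at about 56 s. The hand-in gave no verdict, and I took no picture of the seat after the second press.

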